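# Charge the spirit dispenser, then draw the ball iron and hold it level over the dish

### The job

I want to brush the glue off the ball iron. Push the metal dish of the pump dispenser all the way down with the fingers and let it spring back up, so the dish is charged with cleaning spirit; then draw the ball iron up out of its sloping coil stand, turn it level, and hold its ball end over the middle of the dish, a few centimetres clear of it, so that the drips fall back in. Finish while still holding the iron steady up there - do not put it down - and leave the other things on the table where they are.

Things in the scene. Friction and masses are not known exactly. Their poses are not given: they have to be found in the camera images.
- ball_iron: ball iron, 240 mm long, 0.11 kg: brown wooden handle (112 mm, up to 30 mm thick), 18 mm ferrule, 7.6 mm steel shank, dark 21 mm ball at the end. y axis: along the iron, ball to handle end; origin at mid-length, the centre line 15 mm from it along its z. Starts ball down, loose in the holder's coil, handle out, sloping 55 degrees above the table with the handle end toward the robot's side
- iron_ball (a point): centre of the iron's ball (11 mm from the end of the iron, on its centre line)
- iron_handle (a point): a good place to grip the handle: on the centre line, 50 mm from the middle of the iron toward the handle end, 159 mm from the ball's centre, where the handle is about 27 mm thick
- iron_holder: heavy fixed stand: grey base 110 (x) by 84 (y) by 14 mm, origin on the table under the stand; a steel wire coil with dark collars slopes up from it toward its own -x at 55 degrees to the table, bore 25 mm, 112 mm deep, closed at the foot. The iron leaves it only along the slope: up and toward the holder's -x
- holder_mouth (a point): centre of the coil's open upper end, 124 mm above the table; the iron's ferrule sits in it at the start and the wooden handle begins 17 mm farther up the slope
- dispenser: fixed push-down solvent dispenser: white bottle 70 mm across with a blue neck, in a dark weighted ring 94 mm across; origin on the table at its axis
- dish_centre (a point): middle of the dished steel pump cap on top of the dispenser (dish 64 mm across, rim 3 mm above this point), 119 mm above the table when up; it sinks with the dish
- pump_dish (a joint): how far the pump dish is pressed down, m: 0 up, 0.012 fully down; a spring pushes back with about 2 N at the top and 5 N at the bottom and lifts it again when let go
- cleaning_brush: flat paste brush lying on the table, 187 mm, to be left alone
- spirit_bottle: round glass bottle with black cap, 80 mm across and 96 mm tall, to be left alone
- red_reel: wooden reel of red thread, 32 mm across and 44 mm tall, standing, to be left alone
There are look-alikes about, which are no part of the job. Leave any pink or purple look-alike of the dispenser alone.

How it is judged:
On the way, in this order (a step that is already met when the one before it is completed fails the run):
1. the pump dish is pushed fully down with the fingers (value of joint pump_dish above 0.0095 m and contact force between the fingers and dispenser above 1 N), for 0.1 s.
2. the pump dish is let spring back up, while the iron is still in its stand (value of joint pump_dish below 0.002 m and z of iron_ball in the frame of iron_holder below 0.08 m), for 0.1 s.
3. the iron's ball is drawn up out of the coil (z of iron_ball in the frame of iron_holder above 0.13 m and contact force between the fingers and ball_iron above 1 N), for 0.1 s.
At the end, for the whole second after the job is handed in: The gripper holds the iron still in the air, level within 12 degrees, the ball's centre within 25 mm of the dish's axis and 20 to 90 mm above the dish's middle, touching neither dispenser nor stand, with the pump dish up (angle between ball_iron's own y axis and vertical between 1.35 and 1.79 rad and horizontal distance between iron_ball and dish_centre below 0.025 m and z of iron_ball in the frame of dish_centre between 0.02 and 0.09 m and height (world z) of iron_handle above 0.12 m and value of joint pump_dish below 0.002 m and contact force between the fingers and ball_iron above 1 N and contact force between ball_iron and dispenser below 0.1 N and contact force between ball_iron and iron_holder below 0.1 N and linear speed of ball_iron below 0.03 m/s and angular speed of ball_iron below 0.2 rad/s); the arm keeps its last pose, push and grip.
It fails at once if the brush, the bottle or the reel is moved by more than 30 mm (distance of any of cleaning_brush, spirit_bottle, red_reel from where it was at the start of the episode above 0.03 m).
It also fails if it takes over 51 s, if anything falls off the work surface, if the arm or the gripper's body presses on something with over 40 N, if the wrist force passes 120 N, or if a joint passes its speed limit or range.

### The arm

A 7-joint arm with a two-finger parallel gripper is mounted at the origin on the work surface; the furniture and walls round the work are solid. World frame = base frame: x ahead of the robot, y to its left, z up, the work surface at z = 0. Lengths are in m, angles in rad, forces in N, time in s.
With the tool pointing down it reaches from about 0.425 to 0.925 m from the base axis. Payload 6.8 kg.
Tool frame: the origin (TCP) lies on the centre line of the jaws, within the pads' length; the fingertips stand 14 mm ahead of it and the grasp point (between the pads) lies 5 mm behind it (r.tips_ahead is the distance from the TCP to the fingertips, in m); z points along the fingers, y is the line along which they close (so a half turn about z gives the same grasp; the last joint's range is limited). The gripper opens to 85 mm and grips with 20 to 120 N. Pads are 22 mm wide; open, the fingers measure 114 mm over their backs; the gripper's body (76 mm by 85 mm) begins 54 mm behind the grasp point. The pads swing forward as they close: fully open they stand 13 mm farther back than shut.
Start: joints at [1.204, 0.477, 0.022, 1.555, -0.011, 1.109, -0.083], TCP at [0.173, -0.653, 0.245] pointing down, gripper open.
Joint ranges: [-2.96, 2.96], [-0.34, 2.1], [-1.41, 1.46], [0.24, 2.44], [-1.37, 4.51], [0.17, 1.92], [-2.96, 2.96]. Speed limits (rad/s): [2.39, 2.39, 3.14, 3.14, 3.14, 3.14, 3.14].

### API

Orientations are given as a rotation vector (axis times angle).
In Python, from bench import r, eyes gives the robot as it stands.
- The arm moves only by the tool step_arm, never from a script. Its argument "rows" is a list of rows, each a list of 6 numbers: the shift along the world's x, y, z in units of 60 cm (1.0 is 60 cm), then the turn, a rotation vector about the world's x, y, z in units of pi rad (1.0 is pi rad). In form: [[x, y, z, rx, ry, rz], ...]. A call has 1 to 5 rows; each row is the pose to reach, as a shift and turn from the pose commanded when the call began, turning the shorter way round; what a row does not reach only later rows make up. A row lasts 1/12 s, in which the tool goes at most 41.7 mm and 7.16 degrees, less where a joint would pass 70% of its speed; a pose out of reach is approached as far as the arm can. A call with a number of a shift or a turn outside -1 to 1 is refused whole. A call with a gripper value outside its range is refused whole. "jaw" is the closure, from 0 (fully open) to 1 (shut), set as the call begins (left out, the last holds). The fingers move at their own pace and stop on an object; "squeeze" is the grip in N (left out, the last holds). Time passes only in rows, so rows that repeat a pose let the fingers close. It gives the time, the measured TCP pose, the force, the opening and the grip force at its end, in the units of the state.
- r.get_obs(): the state, without advancing time (a new reading comes with each control period).
- eyes.grab_frame(name): name is "side" or "top" or "wrist"; returns the picture (420x560x3 uint8, red, green, blue); there is no depth.
- eyes.camera_info(name): a dict with "mtx" (3x3 intrinsics, pixels), "k1" (the pictures are not rectified: a ray, as slopes to the right and down, at radius r is drawn at 1 + k1 r^2 times it, then the intrinsics apply), "extrinsics" (4x4, takes a point from camera to world coordinates); the wrist camera has in their place "tool_from_camera" (4x4, takes a point from camera to tool coordinates, whose origin is the TCP and whose axes are the flange's). Camera axes: x right, y down, z forward; pixel columns grow to the right and rows downward; lengths in m; the calibration is good to about 2 mm. A picture is of the moment at which its call begins: read the wrist's pose just before it. camera_info takes no time and is no camera call.
- r.hand_in(): hands the job in; it is judged then, once.
The state is a dict: "clock": time; "joints": joint angles; "qvel": joint speeds; "tau": joint torques, N m; "tcp_pos": TCP position; "orientation": TCP orientation; "contact_force": force on the tool from outside, world axes, zero at the start; "moment": the same for the moment, N m; "grip_width": finger opening in m; "gripper_force": force on a finger pad.
Only numpy, scipy, OpenCV 4.12 (cv2) and the standard library are available. Lean on these libraries where they do the work, as an engineer would, in place of code of your own. Each camera call takes 0.05 s, during which the arm holds its last target. There are 200 camera calls.

## Working session

There is one attempt and no reset: what is moved stays moved. The work goes in short steps, Python scripts to look and compute and a tool call to move; the robot and the scene stay as the last step left them, time stands still between calls to the robot, and variables do not carry over. Pictures are saved under pics/ and viewed, at most 10 in all, crops included, and the job is handed in when it is done.

Besides the shell and the picture viewer there is one more tool, called after ">>>" by a JSON object that holds its "name" and its "arguments", one argument or row to a line. step_arm: Moves the arm, as the interface text tells. Shifts and turns lie within -1 to 1; 1 stands for 60 cm of shift or pi rad of turn. Its arguments: {"type":"object","properties":{"rows":{"type":"array"},"jaw":{"type":"number"},"squeeze":{"type":"number"}},"required":["rows"]}

```bash
mkdir -p pics && python3 - <<'E'
from bench import r, eyes
import cv2,numpy as np
np.set_printoptions(precision=4,suppress=True)
o=r.get_obs();print({k:o[k] for k in('clock','tcp_pos','orientation','grip_width','contact_force')})
for n in("side","top"):
    im=eyes.grab_frame(n);cv2.imwrite(f"pics/{n}0.png",im[:,:,::-1]);
    print(n,eyes.camera_info(n))
print(eyes.camera_info("wrist"))
E
```

```text
{'clock': 0.0, 'tcp_pos': array([ 0.1726, -0.652 ,  0.2443]), 'orientation': array([-3.1135, -0.4051,  0.0006]), 'grip_width': 0.08527687905652155, 'contact_force': array([-0.6501,  0.1291, -0.849 ])}
side {'mtx': array([[390.4629,   0.    , 282.0908],
       [  0.    , 390.4629, 201.4623],
       [  0.    ,   0.    ,   1.    ]]), 'k1': -0.0577657831273536, 'extrinsics': array([[-0.9679, -0.1555,  0.1973,  0.2663],
       [-0.2508,  0.5508, -0.7961,  0.4486],
       [ 0.0151, -0.82  , -0.5721,  0.6395],
       [ 0.    ,  0.    ,  0.    ,  1.    ]])}
top {'mtx': array([[460.4216,   0.    , 283.2527],
       [  0.    , 460.4216, 211.982 ],
       [  0.    ,   0.    ,   1.    ]]), 'k1': -0.05881282867393758, 'extrinsics': array([[ 0.0261, -0.975 ,  0.2209,  0.2605],
       [-0.9997, -0.0259,  0.0036, -0.277 ],
       [ 0.0022, -0.2209, -0.9753,  1.0053],
       [ 0.    ,  0.    ,  0.    ,  1.    ]])}
{'mtx': array([[363.8378,   0.    , 281.7383],
       [  0.    , 363.8378, 212.3736],
       [  0.    ,   0.    ,   1.    ]]), 'k1': -0.0034844982910069307, 'tool_from_camera': array([[ 0.0001, -0.9613, -0.2755,  0.069 ],
       [ 1.    ,  0.    ,  0.0001, -0.0005],
       [-0.0001, -0.2755,  0.9613, -0.1287],
       [ 0.    ,  0.    ,  0.    ,  1.    ]])}
```

View pics/side0.png

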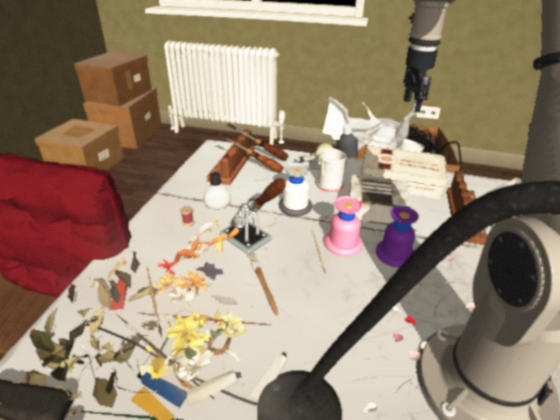

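View pics/top0.png

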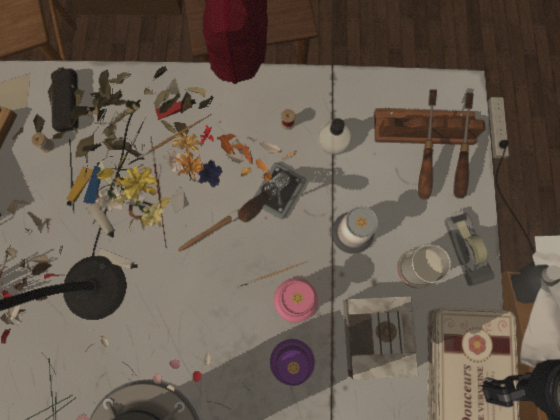

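The side view shows three dispensers: white/blue at (296,190), pink at (345,225) and purple at (398,240). In the top view they are at (358,228), (296,298) and (292,362). The white bottle with blue neck and dark ring fits the description. The iron is in its stand at side (250,215) / top (275,193), with the brush at top (205,233). I'll confirm in enlarged crops.

```bash
python3 - <<'E'
import cv2
a=cv2.imread("pics/top0.png")[145:265,225:395];cv2.imwrite("pics/c_top.png",cv2.resize(a,None,fx=4.7,fy=4.7,interpolation=cv2.INTER_CUBIC))
a=cv2.imread("pics/side0.png")[155:265,215:335];cv2.imwrite("pics/c_side.png",cv2.resize(a,None,fx=5,fy=5,interpolation=cv2.INTER_CUBIC))
E
```

```text
(no output)
```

View pics/c_top.png

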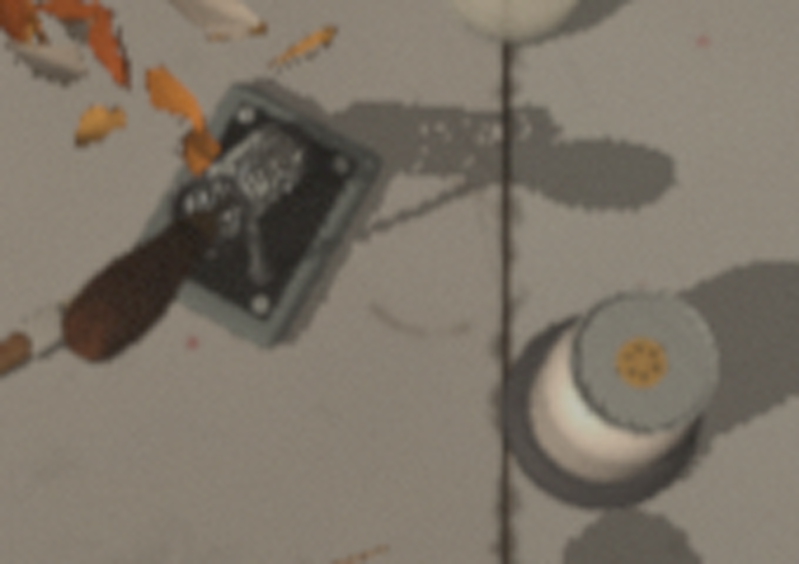

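View pics/c_side.png

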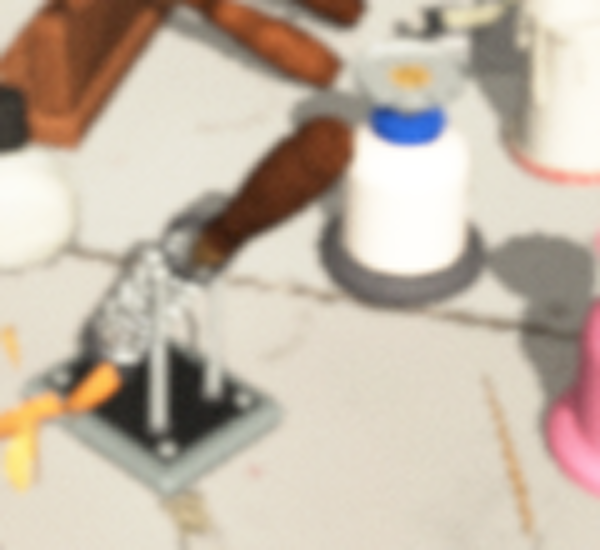

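```bash
cat > h.py <<'E'
from bench import r, eyes
import cv2,numpy as np
from scipy.spatial.transform import Rotation as R
np.set_printoptions(precision=4,suppress=True)
def ray(n,uv,crop=None):
    i=eyes.camera_info(n)
    d=cv2.undistortPoints(np.array([[uv]],float),i["mtx"],np.array([i["k1"],0,0,0,0.]))[0,0]
    E=i["extrinsics"]; return E[:3,3],E[:3,:3]@[d[0],d[1],1.]
def onz(n,uv,z): o,d=ray(n,uv); return o+d*(z-o[2])/d[2]
def tri(a,b):
    (o,d),(p,e)=ray("top",a),ray("side",b)
    s=np.linalg.lstsq(np.c_[d,-e],p-o,rcond=None)[0]
    A,B=o+d*s[0],p+e*s[1]; return (A+B)/2,np.linalg.norm(A-B)
def T(x,y): return (225+x/4.7,145+y/4.7)
def S(x,y): return (215+x/5,155+y/5)
E
python3 - <<'E'
from h import *
print("dish",onz("top",T(641,362),.119),onz("side",S(410,75),.119),tri(T(641,362),S(410,75)))
print("hend",tri(T(85,340),S(335,135)))
print("hstart",tri(T(205,222),S(212,245)))
for t in[(245,117),(343,163),(261,303)]:print("T bolt",onz("top",T(*t),.015))
for t in[(62,378),(247,400),(167,448)]:print("S bolt",onz("side",S(*t),.015))
for p in[(288,119),(335,137),(182,248),(205,234),(232,217)]:print(p,onz("top",p,0.0))
print("ori",R.from_rotvec(r.get_obs()['orientation']).as_matrix())
E
```

```text
dish [ 0.445 -0.428  0.119] [ 0.4444 -0.4269  0.119 ] (array([ 0.4449, -0.4281,  0.1183]), np.float64(0.0005277032444739511))
hend (array([ 0.4281, -0.204 ,  0.2184]), np.float64(0.0018156950243181397))
hstart (array([ 0.4976, -0.2439,  0.1241]), np.float64(0.0033707295123034248))
T bolt [ 0.5816 -0.257   0.015 ]
T bolt [ 0.5598 -0.3044  0.015 ]
T bolt [ 0.4903 -0.2672  0.015 ]
S bolt [ 0.5822 -0.2587  0.015 ]
S bolt [ 0.4875 -0.2673  0.015 ]
S bolt [ 0.5143 -0.2224  0.015 ]
(288, 119) [ 0.7126 -0.2786  0.    ]
(335, 137) [ 0.6705 -0.3892  0.    ]
(182, 248) [ 0.4007 -0.0521  0.    ]
(205, 234) [ 0.4334 -0.1011  0.    ]
(232, 217) [ 0.4736 -0.1591  0.    ]
ori [[ 0.9667  0.256  -0.0005]
 [ 0.256  -0.9667  0.0016]
 [-0.0001 -0.0016 -1.    ]]
```

>>> {"name": "step_arm", "arguments": {
  "rows": [
    [0.06,0.045,0,0,0,0],
    [0.11,0.09,0,0,0,0],
    [0.165,0.135,0,0,0,0],
    [0.22,0.18,0,0,0,0],
    [0.27,0.22,0,0,0,0]
  ],
  "jaw": 1,
  "squeeze": 40
}}

```text
clock: 0.52
tcp_pos: [0.3352, -0.5193, 0.2449]
orientation: [-3.115, -0.405, 0.001]
contact_force: [0.0, -0.9, -0.4]
grip_width: 0.0257
gripper_force: 0.0
```

```bash
python3 - <<'E'
from h import *
out={}
for n,f,(x0,y0,x1,y1) in(("top",T,(232,180,272,224)),("side",S,(252,176,288,210))):
    im=cv2.imread(f"pics/{n}0.png")[y0:y1,x0:x1]; h=cv2.cvtColor(im,cv2.COLOR_BGR2HSV)
    m=((h[...,0]<14)|(h[...,0]>170))&(h[...,1]>90)&(h[...,2]<190)
    k,l,st,c=cv2.connectedComponentsWithStats(m.astype('uint8')); i=1+np.argmax(st[1:,4]);
    ys,xs=np.where(l==i); P=np.c_[xs+x0,ys+y0]
    e,v=np.linalg.eigh(np.cov(P.T)); q=(P-P.mean(0))@v[:,1]
    print(n,len(P),P.mean(0),v[:,1],P.mean(0)+v[:,1]*q.min(),P.mean(0)+v[:,1]*q.max()); out[n]=(P,i)
print(tri(out["top"][0].mean(0),out["side"][0].mean(0)))
# silhouette midlines vs. model
h=np.array([-.885,.465,0]);u=h*np.cos(np.radians(55))+np.array([0,0,np.sin(np.radians(55))]);c0=np.array([.536,-.262,0])
def proj(n,X):
    i=eyes.camera_info(n);Xc=np.linalg.inv(i["extrinsics"])@np.r_[X,1];return cv2.projectPoints(Xc[None,:3],np.zeros(3),np.zeros(3),i["mtx"],np.array([i["k1"],0,0,0.]))[0][0,0]
for a in(.035,.043,.05,.057):
    m=c0+h*a;m[2]=.124
    print(a,m,*[proj(n,m+u*s) for n in("top","side") for s in(.017,.073,.129)])
E
```

```text
top 179 [245.9106 212.1397] [-0.5759  0.8175] [251.8162 203.757 ] [240.9127 219.234 ]
side 361 [271.5873 190.903 ] [-0.754   0.6568] [284.1183 179.9877] [256.66   203.9057]
(array([ 0.4471, -0.2057,  0.1912]), np.float64(0.008648635831193578))
0.035 [ 0.505  -0.2457  0.124 ] [267.0874 191.8087] [257.656  199.9381] [247.0219 209.1078] [256.7181 199.5337] [266.7916 187.7959] [277.9779 174.768 ]
0.043 [ 0.4979 -0.242   0.124 ] [265.0551 195.2677] [255.4847 203.6207] [244.6925 213.0437] [259.2258 200.926 ] [269.4843 189.1995] [280.8817 176.177 ]
0.05 [ 0.4918 -0.2388  0.124 ] [263.2713 198.3043] [253.5786 206.8541] [242.6473 216.4999] [261.4408 202.1558] [271.864 190.44 ] [283.4492 177.423 ]
0.057 [ 0.4856 -0.2355  0.124 ] [261.4821 201.3503] [251.6667 210.0978] [240.5957 219.9676] [263.6755 203.3964] [274.2658 191.692 ] [286.0418 178.6812]
```

The side mask and top crop both agree with mouth ≈ (0.492,-0.239,0.124), so the handle grip point is ≈ (0.462,-0.223,0.172). Next I go over the dish.

>>> {"name": "step_arm", "arguments": {
  "rows": [
    [0.05,0.042,0,0,0,0],
    [0.1,0.084,0,0,0,0],
    [0.15,0.126,0,0,0,0],
    [0.183,0.152,-0.05,0,0,0],
    [0.183,0.152,-0.11,0,0,0]
  ]
}}

```text
clock: 0.93
tcp_pos: [0.4523, -0.4249, 0.1814]
orientation: [3.111, 0.42, 0.013]
contact_force: [0.6, -0.1, -0.2]
grip_width: -0.0001
gripper_force: 0.0
```

>>> {"name": "step_arm", "arguments": {
  "rows": [
    [0,0,-0.03,0,0,0],
    [0,0,-0.05,0,0,0],
    [0,0,-0.065,0,0,0],
    [0,0,-0.075,0,0,0],
    [0,0,-0.075,0,0,0]
  ]
}}

```text
clock: 1.35
tcp_pos: [0.4437, -0.4302, 0.1339]
orientation: [-3.115, -0.404, 0.0]
contact_force: [-0.6, -0.3, 0.2]
grip_width: 0.0002
gripper_force: 0.0
```

>>> {"name": "step_arm", "arguments": {
  "rows": [
    [0,0,-0.008,0,0,0],
    [0,0,-0.014,0,0,0],
    [0,0,-0.019,0,0,0],
    [0,0,-0.022,0,0,0],
    [0,0,-0.022,0,0,0]
  ]
}}

```text
clock: 1.77
tcp_pos: [0.4445, -0.4309, 0.1218]
orientation: [3.113, 0.404, 0.002]
contact_force: [0.7, -2.4, 4.8]
grip_width: -0.0
gripper_force: 2.1
```

>>> {"name": "step_arm", "arguments": {
  "rows": [
    [0,0,-0.003,0,0,0],
    [0,0,-0.005,0,0,0],
    [0,0,-0.005,0,0,0],
    [0,0,-0.005,0,0,0]
  ]
}}

```text
clock: 2.1
tcp_pos: [0.4446, -0.4309, 0.1214]
orientation: [3.113, 0.404, 0.003]
contact_force: [-4.7, 1.9, 22.6]
grip_width: 0.0004
gripper_force: 11.3
```

>>> {"name": "step_arm", "arguments": {
  "rows": [
    [0,0,0.02,0,0,0],
    [0,0,0.06,0,0,0],
    [0,0,0.12,0,0,0],
    [0,0,0.18,0,0,0],
    [0,0,0.24,0,0,0]
  ]
}}

```text
clock: 2.52
tcp_pos: [0.4435, -0.4288, 0.2631]
orientation: [-3.113, -0.406, 0.002]
contact_force: [0.3, -0.3, -0.2]
grip_width: 0.0002
gripper_force: 0.0
```

```bash
cat >> h.py <<'E'
az=np.radians(152.3)
def axes(th,az=az):
    "tool closing across the iron's plane, tilted th deg toward the handle side"
    h=np.array([np.cos(az),np.sin(az),0]);n=np.array([np.sin(az),-np.cos(az),0]);t=np.radians(th)
    z=h*np.sin(t)-np.array([0,0,np.cos(t)]);y=-n;return R.from_matrix(np.c_[np.cross(y,z),y,z])
def delta(p,Rt):
    o=r.get_obs();return (p-o['tcp_pos'])/.6,(Rt*R.from_rotvec(o['orientation']).inv()).as_rotvec()/np.pi
def show():
    o=r.get_obs();print(o['clock'],o['tcp_pos'],'q',np.array(o['joints']));print(R.from_rotvec(o['orientation']).as_matrix())
P=np.array([.4619,-.2231,.1723])
E
python3 - <<'E'
from h import *
show()
for th in(20,30):
    A=axes(th);z=A.as_matrix()[:,2]
    print(th,delta(P-z*.11,A),P-z*.11,P+z*.01)
E
```

```text
2.5167 [ 0.4435 -0.4288  0.2631] q [ 0.7345  0.37   -0.0873  1.675   0.0347  1.1002 -0.6743]
[[ 0.9666  0.2563 -0.0013]
 [ 0.2563 -0.9666  0.0017]
 [-0.0008 -0.0019 -1.    ]]
20 (array([0.0861, 0.3138, 0.0209]), array([ 0.0121,  0.1128, -0.2339])) [ 0.4952 -0.2406  0.2757] [ 0.4589 -0.2215  0.1629]
30 (array([0.1118, 0.3003, 0.0074]), array([ 0.0184,  0.1692, -0.2307])) [ 0.5106 -0.2487  0.2676] [ 0.4575 -0.2208  0.1636]
```

>>> {"name": "step_arm", "arguments": {
  "rows": [
    [0.012,0.045,0.04,0.002,0.02,-0.033],
    [0.025,0.09,0.08,0.004,0.04,-0.066],
    [0.037,0.13,0.1,0.006,0.06,-0.1],
    [0.05,0.17,0.1,0.009,0.08,-0.133],
    [0.062,0.2,0.1,0.011,0.1,-0.166]
  ],
  "jaw": 0
}}

```text
clock: 2.93
tcp_pos: [0.4825, -0.3067, 0.3236]
orientation: [-3.004, 0.407, 0.466]
contact_force: [0.4, -0.1, -0.6]
grip_width: 0.0607
gripper_force: 0.0
```

```bash
python3 - <<'E'
from h import *
show()
A=axes(25);z=A.as_matrix()[:,2]
print(delta(P-z*.11,A),delta(P-z*.14,A)[0])
E
```

```text
2.9333 [ 0.4825 -0.3067  0.3236] q [ 0.4615  0.4178 -0.023   1.5     0.0293  1.5368 -1.4065]
[[ 0.9189 -0.2707 -0.2871]
 [-0.2482 -0.9621  0.1128]
 [-0.3068 -0.0324 -0.9512]]
(array([ 0.0343,  0.1034, -0.0859]), array([ 0.0051,  0.0407, -0.0659])) [ 0.053   0.0936 -0.0406]
```

>>> {"name": "step_arm", "arguments": {
  "rows": [
    [0.018,0.03,-0.01,0.002,0.014,-0.024],
    [0.036,0.06,-0.02,0.004,0.028,-0.047],
    [0.053,0.094,-0.04,0.005,0.041,-0.066],
    [0.053,0.094,-0.04,0.005,0.041,-0.066]
  ]
}}

```text
clock: 3.27
tcp_pos: [0.5148, -0.2475, 0.2945]
orientation: [-2.881, 0.701, 0.649]
contact_force: [-0.9, 0.8, -0.3]
grip_width: 0.0852
gripper_force: 0.0
```

```bash
python3 - <<'E'
from h import *
show()
A=axes(25);z=A.as_matrix()[:,2]
print(delta(P+z*.01,A),delta(P-z*.06,A)[0])
im=eyes.grab_frame("wrist");cv2.imwrite("pics/w1.png",im[:,:,::-1])
i=eyes.camera_info("wrist");o=r.get_obs();M=np.eye(4);M[:3,:3]=R.from_rotvec(o['orientation']).as_matrix();M[:3,3]=o['tcp_pos'];E=np.linalg.inv(M@i['tool_from_camera'])
u=np.array([-.5076,.2667,.8192]);
for s in(-.042,0,.07):
    x=E@np.r_[P+u*s,1];print(s,(i['mtx']@x[:3]/x[2])[:2])
E
```

```text
3.2667 [ 0.5148 -0.2475  0.2945] q [ 0.3727  0.5146 -0.0094  1.4502 -0.0465  1.618  -1.6763]
[[ 0.8024 -0.4598 -0.3805]
 [-0.4143 -0.888   0.1993]
 [-0.4295 -0.0023 -0.903 ]]
(array([-0.0943,  0.044 , -0.2188]), array([-0.0018, -0.0018, -0.0018])) [-0.0507  0.0211 -0.1131]
-0.042 [281.6666 151.5899]
0 [281.4091 203.6298]
0.07 [280.9354 299.3411]
```

View pics/w1.png

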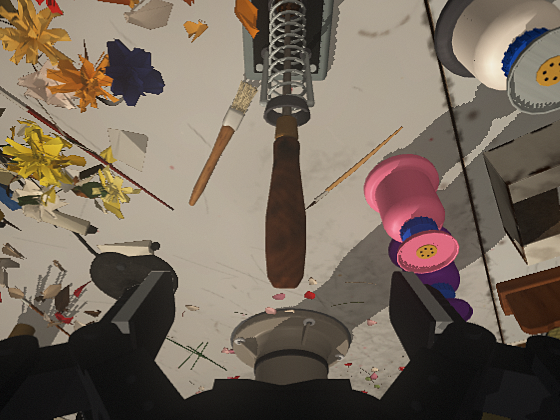

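The wrist view shows the iron's handle running from (287,138) down to (286,288), about 5 px right and 12 px up of the prediction. I shift the target by about 3 mm sideways and 8 mm down the slope, then descend.

>>> {"name": "step_arm", "arguments": {
  "rows": [
    [-0.012,0.0,-0.04,0,0,0],
    [-0.03,0.008,-0.085,0,0,0],
    [-0.05,0.018,-0.13,0,0,0],
    [-0.067,0.026,-0.175,0,0,0],
    [-0.076,0.03,-0.2,0,0,0]
  ]
}}

```text
clock: 3.73
tcp_pos: [0.4644, -0.2353, 0.1761]
orientation: [-2.883, 0.709, 0.644]
contact_force: [0.6, 0.1, 0.1]
grip_width: 0.0854
gripper_force: 0.0
```

>>> {"name": "step_arm", "arguments": {
  "rows": [
    [-0.005,0.002,-0.013,0,0,0],
    [-0.01,0.004,-0.025,0,0,0],
    [-0.01,0.004,-0.025,0,0,0]
  ]
}}

```text
clock: 3.98
tcp_pos: [0.4606, -0.2333, 0.1628]
orientation: [-2.884, 0.709, 0.641]
contact_force: [0.0, 0.1, -0.5]
grip_width: 0.0856
gripper_force: 0.0
```

>>> {"name": "step_arm", "arguments": {
  "rows": [
    [0,0,0,0,0,0],
    [0,0,0,0,0,0],
    [0,0,0,0,0,0],
    [0,0,0,0,0,0],
    [0,0,0,0,0,0]
  ],
  "jaw": 1,
  "squeeze": 60
}}

```text
clock: 4.4
tcp_pos: [0.4639, -0.2307, 0.1644]
orientation: [-2.882, 0.707, 0.633]
contact_force: [2.8, 5.6, 13.4]
grip_width: 0.0258
gripper_force: 57.2
```

```bash
python3 - <<'E'
from h import *
show()
im=eyes.grab_frame("wrist");cv2.imwrite("pics/w2.png",im[:,:,::-1])
E
```

```text
4.4 [ 0.4639 -0.2307  0.1644] q [ 0.3883  0.5486 -0.023   1.7119 -0.0421  1.3121 -1.6659]
[[ 0.805  -0.4634 -0.3705]
 [-0.4188 -0.8861  0.1984]
 [-0.4203 -0.0046 -0.9074]]
```

View pics/w2.png

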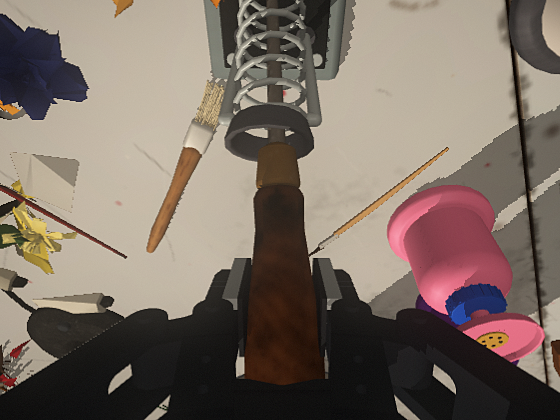

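The jaws hold the handle at 26 mm width, centred at columns 245–325. I draw it out along the slope.

>>> {"name": "step_arm", "arguments": {
  "rows": [
    [-0.012,0.006,0.019,0,0,0],
    [-0.03,0.016,0.048,0,0,0],
    [-0.048,0.025,0.077,0,0,0],
    [-0.066,0.035,0.106,0,0,0],
    [-0.084,0.044,0.135,0,0,0]
  ],
  "squeeze": 80
}}

```text
clock: 4.87
tcp_pos: [0.4108, -0.206, 0.2449]
orientation: [-2.885, 0.708, 0.639]
contact_force: [0.8, 0.9, -1.5]
grip_width: 0.0248
gripper_force: 78.7
```

>>> {"name": "step_arm", "arguments": {
  "rows": [
    [-0.018,0.009,0.029,0,0,0],
    [-0.036,0.019,0.058,0,0,0],
    [-0.046,0.024,0.075,0,0,0],
    [-0.046,0.024,0.075,0,0,0]
  ]
}}

```text
clock: 5.2
tcp_pos: [0.3835, -0.1922, 0.2911]
orientation: [-2.887, 0.709, 0.634]
contact_force: [0.7, -0.2, -1.5]
grip_width: 0.0251
gripper_force: 78.1
```

```bash
python3 - <<'E'
from h import *
show()
im=eyes.grab_frame("wrist");cv2.imwrite("pics/w3.png",im[:,:,::-1])
im=eyes.grab_frame("side");cv2.imwrite("pics/s3.png",cv2.resize(im[80:280,180:430,::-1],None,fx=3,fy=3))
E
```

```text
5.2 [ 0.3835 -0.1922  0.2911] q [ 0.381   0.2734 -0.0289  1.8135 -0.0467  1.484  -1.6868]
[[ 0.8046 -0.4633 -0.3715]
 [-0.4207 -0.8862  0.1941]
 [-0.4191  0.0001 -0.9079]]
```

View pics/s3.png

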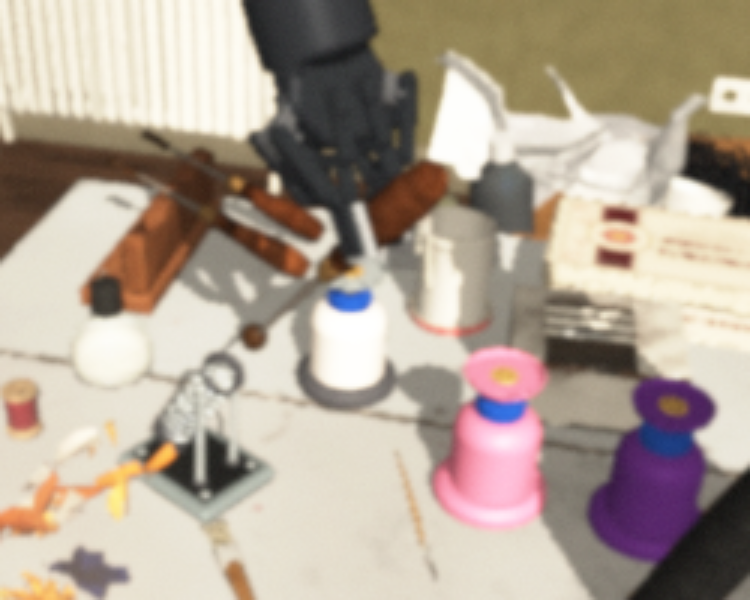

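The ball is at crop (253,336), clear above the coil mouth at (222,373). Next I level the iron while lifting and swinging toward the dish.

>>> {"name": "step_arm", "arguments": {
  "rows": [
    [0.0,0.0,0.03,-0.017,-0.032,0],
    [-0.01,-0.03,0.06,-0.034,-0.064,0],
    [-0.02,-0.07,0.08,-0.051,-0.096,0],
    [-0.03,-0.11,0.09,-0.068,-0.128,0],
    [-0.04,-0.15,0.09,-0.085,-0.16,0]
  ]
}}

```text
clock: 5.72
tcp_pos: [0.3604, -0.284, 0.3444]
orientation: [3.006, -0.739, 0.21]
contact_force: [0.8, 0.1, -1.2]
grip_width: 0.0248
gripper_force: 78.3
```

```bash
python3 - <<'E'
from h import *
show()
for a in(170,190):
    A=axes(-30,np.radians(a));print(a,delta(np.array([.445,-.428,.20])+.159*np.array([np.cos(np.radians(a)),np.sin(np.radians(a)),0]),A))
E
```

```text
5.7167 [ 0.3604 -0.284   0.3444] q [ 0.488  -0.0557  0.0427  2.0028  0.0007  1.0537 -1.5223]
[[ 0.8775 -0.4639  0.1219]
 [-0.4587 -0.8859 -0.0695]
 [ 0.1402  0.0051 -0.9901]]
170 (array([-0.1199, -0.194 , -0.2407]), array([-0.038 , -0.1163,  0.0971]))
190 (array([-0.1199, -0.286 , -0.2407]), array([-0.0174, -0.1229,  0.2068]))
```

>>> {"name": "step_arm", "arguments": {
  "rows": [
    [-0.02,-0.05,0,-0.003,-0.018,0.032],
    [-0.04,-0.1,-0.02,-0.006,-0.036,0.064],
    [-0.06,-0.15,-0.04,-0.009,-0.055,0.096],
    [-0.08,-0.2,-0.07,-0.011,-0.073,0.128],
    [-0.1,-0.24,-0.1,-0.014,-0.091,0.16]
  ]
}}

```text
clock: 6.13
tcp_pos: [0.3168, -0.3885, 0.3044]
orientation: [-3.078, 0.219, -0.501]
contact_force: [1.7, 1.2, -2.2]
grip_width: 0.0247
gripper_force: 78.2
```

>>> {"name": "step_arm", "arguments": {
  "rows": [
    [-0.01,-0.023,-0.02,-0.002,-0.015,0.023],
    [-0.02,-0.046,-0.04,-0.004,-0.032,0.047],
    [-0.02,-0.046,-0.06,-0.004,-0.032,0.047],
    [-0.02,-0.046,-0.06,-0.004,-0.032,0.047],
    [-0.02,-0.046,-0.06,-0.004,-0.032,0.047]
  ]
}}

```text
clock: 6.55
tcp_pos: [0.3049, -0.4142, 0.2676]
orientation: [-3.038, -0.005, -0.642]
contact_force: [1.0, -0.1, -0.9]
grip_width: 0.0249
gripper_force: 78.2
```

```bash
python3 - <<'E'
from h import *
show()
A=axes(-30,np.radians(190));print(delta(np.array([.288,-.456,.20]),A))
a=eyes.grab_frame("side")[100:240,220:420,::-1];b=eyes.grab_frame("top")[165:305,290:490,::-1]
cv2.imwrite("pics/c4.png",cv2.resize(np.vstack([a,b]),None,fx=2.14,fy=2.14,interpolation=cv2.INTER_CUBIC))
E
```

```text
6.55 [ 0.3049 -0.4142  0.2676] q [ 0.7454  0.1231  0.3216  2.0683 -0.5661  0.8606 -0.1517]
[[ 0.9145  0.0108  0.4044]
 [-0.0045 -0.9993  0.0367]
 [ 0.4045 -0.0354 -0.9139]]
(array([-0.0282, -0.0697, -0.1127]), array([-0.0081, -0.035 ,  0.0515]))
```

View pics/c4.png

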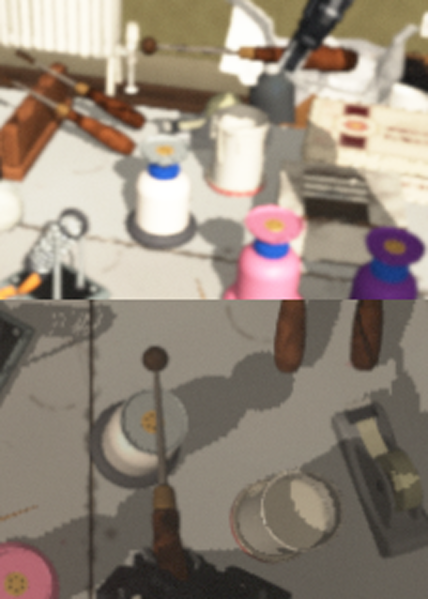

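```bash
python3 - <<'E'
from h import *
b,e=tri((290+155/2.14,165+59.4/2.14),(220+148/2.14,100+46/2.14));o=r.get_obs()
M=R.from_rotvec(o['orientation']);g=o['tcp_pos']-.005*M.as_matrix()[:,2]
f,e2=tri((290+165/2.14,165+(493-299.6)/2.14),(220+246/2.14,100+52/2.14))
v=g-b;print("ball",b,e,"ferrule",f,e2,"iron vec",v,np.linalg.norm(v),"elev",np.degrees(np.arcsin(v[2]/np.linalg.norm(v))),"az",np.degrees(np.arctan2(v[1],v[0])))
w=f-b;print(np.degrees(np.arcsin(w[2]/np.linalg.norm(w))))
print("ball in tool",M.inv().apply(b-o['tcp_pos']))
E
```

```text
ball [ 0.4648 -0.4059  0.2623] 0.0009405346261335277 ferrule [ 0.3572 -0.4116  0.2667] 0.0046365398280732205 iron vec [-0.1604 -0.0084  0.0119] 0.16109661313545628 elev 4.251447080762464 az -176.99381913307226
2.3297487311111422
ball in tool [ 0.1417 -0.0059  0.0715]
```

>>> {"name": "step_arm", "arguments": {
  "rows": [
    [-0.017,-0.018,0,0,0,0],
    [-0.034,-0.037,-0.03,0,0,0],
    [-0.034,-0.037,-0.07,0,0,0],
    [-0.034,-0.037,-0.1,0,0,0],
    [-0.034,-0.037,-0.12,0,0,0]
  ]
}}

```text
clock: 7.07
tcp_pos: [0.286, -0.4359, 0.1969]
orientation: [-3.039, -0.012, -0.647]
contact_force: [-0.1, 0.3, -1.6]
grip_width: 0.0248
gripper_force: 78.2
```

>>> {"name": "step_arm", "arguments": {
  "rows": [
    [0,0,-0.012,0,0,0],
    [0,0,-0.018,0,0,0],
    [0,0,-0.018,0,0,0],
    [0,0,-0.018,0,0,0],
    [0,0,-0.018,0,0,0]
  ]
}}

```text
clock: 7.48
tcp_pos: [0.2857, -0.4372, 0.1878]
orientation: [-3.04, -0.01, -0.65]
contact_force: [-0.1, 0.9, -1.4]
grip_width: 0.0251
gripper_force: 78.2
```

```bash
python3 - <<'E'
from h import *
show()
o=r.get_obs();M=R.from_rotvec(o['orientation']);print("ball",o['tcp_pos']+M.apply([.1417,-.0059,.0715]))
a=eyes.grab_frame("side")[100:240,220:420,::-1];b=eyes.grab_frame("top")[165:305,290:490,::-1]
cv2.imwrite("pics/c5.png",cv2.resize(np.vstack([a,b]),None,fx=2.14,fy=2.14,interpolation=cv2.INTER_CUBIC))
E
```

```text
7.4833 [ 0.2857 -0.4372  0.1878] q [ 0.8343  0.2649  0.3108  2.1216 -0.7326  0.7507  0.1078]
[[ 0.9126  0.0133  0.4087]
 [-0.0003 -0.9995  0.033 ]
 [ 0.4089 -0.0303 -0.9121]]
ball [ 0.4442 -0.429   0.1807]
```

View pics/c5.png

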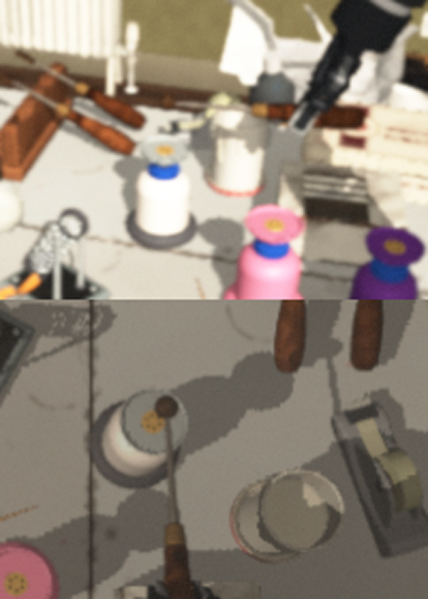

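```bash
python3 - <<'E'
from h import *
b=onz("top",(290+167/2.14,165+(407-299.6)/2.14),.181);print(b,b[:2]-[.4447,-.428])
o=r.get_obs();print(o['qvel'],o['gripper_force'])
if np.linalg.norm(b[:2]-[.4447,-.428])<.012: print(r.hand_in())
E
```

```text
[ 0.4452 -0.4298  0.181 ] [ 0.0005 -0.0018]
[ 0.0031  0.0046  0.0005  0.0057 -0.0032 -0.0011  0.0023] 78.24473423752352
the job is handed in; nothing more can be done
None
```

I pressed the pump dish down to its stop and let it go, then drew the iron out. It is held about level with its ball about 2 mm off the dish's axis and 62 mm above it, and the job is handed in; no verdict came back.

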